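# Put the loose pipe fittings away and start a tray for the couplings

### The job

Put the four loose pipe fittings on the bench away in their trays: the elbow goes in the tray that holds elbows, the tee in the tray that holds tees, each in the empty part of the tray. The two hex couplings have no tray yet: first lift the top tray off the nested stack without pulling up or shifting the trays under it, stand it centred and square on the free rubber mat, then put both couplings in it side by side.

Things in the scene. Friction and masses are not known exactly. Their poses are not given: they have to be found in the camera images.
- top_tray: Empty top tray of a nested stack of 3: blue steel, 200 (x) x 64 (y) x 40 mm high, tapered. Rim lip 9 mm deep, its upright outer sides 64 mm apart. Floor 3 mm over the underside, 164 x 43 mm clear. Origin: centre of underside, 36 mm above the bench at the start; rim at 76. Next rim is 18 mm lower: grip the lip across the width, tips at most 14 mm below the rim. Lifts straight out. 0.18 kg.
- tray_below: Second tray of the stack, equal to the top one and loose; origin: centre of underside, 18 mm above the bench. The top tray stands freely on its inner steps, about 1 mm play at the walls. It must stay put, nested in the third, equal tray on the bench.
- free_mat: The free rubber mat: black, 225 (x) x 92 (y) x 3 mm, fixed, empty at the start; the two filled trays stand on equal mats. Origin: centre of its underside, on the bench. The tray's length goes along the mat's length (x), either way round.
- elbow_tray: Fixed rubber mat carrying the tray of elbows, same pattern as the loose trays. Origin: centre of the mat's underside, on the bench; x along the tray. Floor at z = 6 mm, rim at 43 mm; clear floor 43 mm wide (56 at the rim). Two fixed elbows lie one on the other from x = 39 to 76 mm, up to z = 54; the floor from x = -82 to 36 is empty.
- tee_tray: Fixed rubber mat carrying the tray of tees, same pattern. Origin: centre of the mat's underside, on the bench; x along the tray. Floor at z = 6 mm, rim at 43 mm; clear floor 43 mm wide (56 at the rim). Two fixed tees lie one on the other from x = 30 to 79 mm, up to z = 54; the floor from x = -82 to 27 is empty.
- elbow: Loose grey steel 90-degree pipe elbow lying flat, 36 x 36 x 24 mm high. Origin: centre of that square, at the underside. Two round legs, 24 mm thick, meet at x = y = -6 mm: one runs along y = -6 to its flat end at x = 18, the other along x = -6 to its end at y = 18. Grip e.g. along a leg, 36 mm from the back of the bend to the end face. About 0.09 kg.
- tee: Loose grey steel pipe tee lying flat, 48 (x) x 36 (y) x 24 mm high. Origin: centre of that rectangle, at the underside. The run, 24 mm thick and 48 mm long with flat ends, lies along x at y = -6 mm; the branch leaves its middle towards +y and ends at y = 18. Grip e.g. the run end to end, 48 mm. About 0.12 kg.
- coupling_a: Loose grey steel hex coupling standing on end like a tall nut: 26 mm across flats, 34 mm high, dark round bore in its top. Origin: centre of its underside; its flats face along its x axis and every 60 degrees from it. About 0.10 kg.
- coupling_b: The other loose hex coupling, equal to the first in every way.
There are look-alikes about, which are no part of the job. Leave any orange look-alike of the elbow alone. What is shaped like the coupling_a but orange is not meant.

How it is judged (in metres and radians):
On the way:
1. the top tray stands released, centred and square on the free mat, before either coupling is in it (horizontal distance between top_tray and free_mat below 0.015 m and angle between the x axis of top_tray and the x axis of free_mat, either way round below 0.2 rad and height (world z) of top_tray between 0.001 and 0.007 m and angle between top_tray's own z axis and vertical below 0.06 rad and linear speed of top_tray below 0.02 m/s and angular speed of top_tray below 0.3 rad/s and contact force between the fingers and top_tray below 0.3 N and not (x of coupling_a in the frame of top_tray between -0.1 and 0.1 m and y of coupling_a in the frame of top_tray between -0.032 and 0.032 m and z of coupling_a in the frame of top_tray between -0.01 and 0.08 m) and not (x of coupling_b in the frame of top_tray between -0.1 and 0.1 m and y of coupling_b in the frame of top_tray between -0.032 and 0.032 m and z of coupling_b in the frame of top_tray between -0.01 and 0.08 m)), for 0.2 s.
At the end, for the whole second after the job is handed in: Tray upright on the free mat, centre within 15 mm of the mat's, length within 0.2 rad of the mat's; both couplings in it below the rim; elbow in the elbow tray, tee in the tee tray, inside the walls and not on top of the two-high stock; all released and at rest (horizontal distance between top_tray and free_mat below 0.015 m and angle between the x axis of top_tray and the x axis of free_mat, either way round below 0.2 rad and height (world z) of top_tray between 0.001 and 0.007 m and angle between top_tray's own z axis and vertical below 0.06 rad and linear speed of each of top_tray, coupling_a, coupling_b, elbow, tee below 0.02 m/s and angular speed of each of top_tray, coupling_a, coupling_b, elbow, tee below 0.3 rad/s and contact force between the fingers and top_tray below 0.3 N and x of coupling_a in the frame of top_tray between -0.088 and 0.088 m and y of coupling_a in the frame of top_tray between -0.027 and 0.027 m and z of coupling_a in the frame of top_tray between -0.002 and 0.036 m and contact force between the fingers and coupling_a below 0.3 N and x of coupling_b in the frame of top_tray between -0.088 and 0.088 m and y of coupling_b in the frame of top_tray between -0.027 and 0.027 m and z of coupling_b in the frame of top_tray between -0.002 and 0.036 m and contact force between the fingers and coupling_b below 0.3 N and x of elbow in the frame of elbow_tray between -0.088 and 0.088 m and y of elbow in the frame of elbow_tray between -0.027 and 0.027 m and z of elbow in the frame of elbow_tray between 0 and 0.046 m and contact force between the fingers and elbow below 0.3 N and x of tee in the frame of tee_tray between -0.088 and 0.088 m and y of tee in the frame of tee_tray between -0.027 and 0.027 m and z of tee in the frame of tee_tray between 0 and 0.046 m and contact force between the fingers and tee below 0.3 N); the robot touches nothing.
It fails at once if the second tray of the stack is pulled up by more than 8 mm or moved by more than 30 mm (height (world z) of tray_below above 0.026 m or distance of tray_below from where it was at the start of the episode above 0.03 m).
It also fails if it takes over 125 s, if anything falls off the work surface, if the arm or the gripper's body presses on something with over 40 N, if the wrist force passes 120 N, or if a joint passes its speed limit or range.

### The arm

A 6-joint arm with a two-finger parallel gripper is mounted at the origin on the work surface. World frame = base frame: x ahead of the robot, y to its left, z up, the work surface at z = 0. Lengths are in mm, angles in rad, forces in N, time in s.
With the tool pointing down it reaches from about 325 to 900 mm from the base axis. Payload 6.1 kg.
Tool frame: the origin (TCP) lies midway between the tips of the shut fingers; the grasp point (between the pads) lies 19 mm behind it; z points along the fingers, y is the line along which they close (so a half turn about z gives the same grasp; the last joint's range is limited). The gripper opens to 87 mm and grips with 3 to 60 N. Pads are 19 mm wide; open, the fingers measure 117 mm over their backs; the gripper's body (75 mm by 190 mm) begins 51 mm behind the grasp point.
Start: joints at [1.004, 0.22, 1.526, -0, 1.395, -0.126], TCP at [266.662, 565.25, 222.538] pointing down, gripper open.
Joint ranges: [-2.98, 2.98], [-0.91, 2.08], [0.09, 2.57], [-1.24, 4.39], [0.2, 2.65], [-2.68, 2.68]. Speed limits (rad/s): [2.57, 2.57, 3.01, 3.14, 3.14, 3.14].

### API

Orientations are given as a unit quaternion [x, y, z, w].
In Python, from plant import manip gives the robot as it stands.
- The arm moves only by the tool jog_arm, never from a script. Its argument "moves" is text: rows parted by semicolons, each of 7 numbers parted by spaces: the shift along the tool's x, y, z in cm, then the turn, a rotation vector about the tool's x, y, z in degrees, then the finger opening in cm, from 0 to 8.7. In form: tx ty tz rx ry rz hand; .... A call has 1 to 8 rows; each row shifts and turns the commanded pose from where the row before left it, along the tool's axes as they then stand; what a row does not reach is not made up. A row lasts 1/12 s, in which the tool goes at most 41.7 mm and 7.16 degrees, less where a joint would pass 70% of its speed; a pose out of reach is approached as far as the arm can. A call with a gripper value outside its range is refused whole. The fingers move at their own pace and stop on an object; "grip_force" is the grip in N (left out, the last holds). Time passes only in rows, so rows that do not move let the fingers close. It gives the time, the measured TCP pose, the force, the opening and the grip force at its end, in the units of the state.
- manip.get_state(): the state, without advancing time (a new reading comes with each control period).
- manip.get_image(name): name is "scene" or "top" or "wrist"; returns the picture (480x640x3 uint8, red, green, blue); there is no depth.
- manip.get_calibration(name): a dict with "intrinsics" (3x3 intrinsics, pixels), "dist_coeffs" ([k1, k2, p1, p2, k3] as OpenCV has them; the pictures are not rectified), "world_to_cam" (4x4, takes a point from world to camera coordinates). Camera axes: x right, y down, z forward; pixel columns grow to the right and rows downward; lengths in mm; the calibration is good to about 2 mm. A picture is of the moment at which its call begins: read the wrist's pose just before it. get_calibration takes no time and is no camera call; for the wrist camera it gives the pose at the moment of the call.
- manip.sign_off(): hands the job in; it is judged then, once.
The state is a dict: "time_s": time; "joint_pos": joint angles; "dq": joint speeds; "effort": joint torques, N m; "position": TCP position; "ee_rot": TCP orientation; "ft_force": force on the tool from outside, world axes, zero at the start; "moment": the same for the moment, N m; "opening": opening from 0.0 (shut) to 1.0 (fully open); "finger_force": force on a finger pad.
Only numpy, scipy, OpenCV 4.12 (cv2) and the standard library are available. Lean on these libraries where they do the work, as an engineer would, in place of code of your own. Each camera call takes 0.05 s, during which the arm holds its last target. There are 200 camera calls.

## Working session

There is one attempt and no reset: what is moved stays moved. The work goes in short steps, Python scripts to look and compute and a tool call to move; the robot and the scene stay as the last step left them, time stands still between calls to the robot, and variables do not carry over. Pictures are saved under pics/ and viewed, at most 16 in all, crops included, and the job is handed in when it is done.

Besides the shell and the picture viewer there is one more tool, called after "Call:" as name(argument=value, ...) on one line, values as JSON. jog_arm: Moves the arm, as the interface text tells. Its arguments: {"type":"object","properties":{"moves":{"type":"string"},"grip_force":{"type":"number"}},"required":["moves"]}

```bash
mkdir -p pics
cat > h.py <<'E'
import numpy as np, cv2
from plant import manip
def snap(n,f):
    im=manip.get_image(n); cv2.imwrite(f'pics/{f}.png',im[:,:,::-1]); return im
def ray(n,uv,z,cal=None):
    c=cal or manip.get_calibration(n); K=np.array(c['intrinsics'],float); D=np.array(c['dist_coeffs'],float); T=np.array(c['world_to_cam'],float)
    p=cv2.undistortPoints(np.array(uv,float).reshape(-1,1,2),K,D).reshape(-1,2)
    R=T[:3,:3]; o=-R.T@T[:3,3]; d=np.c_[p,np.ones(len(p))]@R
    z=np.broadcast_to(z,len(p)); return o+d*((z-o[2])/d[:,2])[:,None]
E
python3 - <<'E'
from h import *
for n in('top','scene'): snap(n,n+'0')
c=manip.get_calibration('top');T=np.array(c['world_to_cam']);print(c['intrinsics'],c['dist_coeffs'],-T[:3,:3].T@T[:3,3],T[:3,:3].round(3))
s=manip.get_state();print(s)
E
```

```text
[[466.19687171   0.         321.48337203]
 [  0.         466.19687171 243.9862824 ]
 [  0.           0.           1.        ]] [-0.01989377  0.          0.          0.          0.        ] [489.06978778   4.31571849 959.86074919] [[ 0.011 -1.     0.011]
 [-0.996 -0.011 -0.088]
 [ 0.088 -0.01  -0.996]]
{'time_s': 0.1, 'joint_pos': array([ 1.00392159e+00,  2.21166121e-01,  1.52750762e+00,  1.06961013e-05,
        1.39469865e+00, -1.26107695e-01]), 'dq': array([ 0.00023124, -0.00199927, -0.00275713, -0.00053056, -0.00063015,
        0.00070097]), 'effort': array([ 1.97516806e-04, -4.95945024e+01, -3.88519979e+01,  7.00303609e-02,
        5.15322725e-02, -4.44050556e-05]), 'position': array([266.34465447, 564.7830742 , 221.52919206]), 'ee_rot': array([ 2.18604716e-01,  9.75813090e-01, -8.35196206e-04, -3.07150789e-04]), 'ft_force': array([ 0.14397188, -0.35987527, -0.0987425 ]), 'moment': array([ 0.06448797, -0.02619516, -0.03708444]), 'finger_force': 0.0, 'opening': 1.000757683004727}
```

View pics/top0.png

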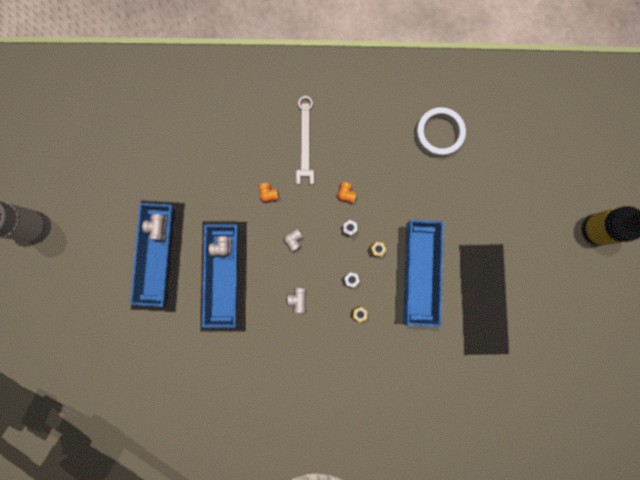

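View pics/scene0.png

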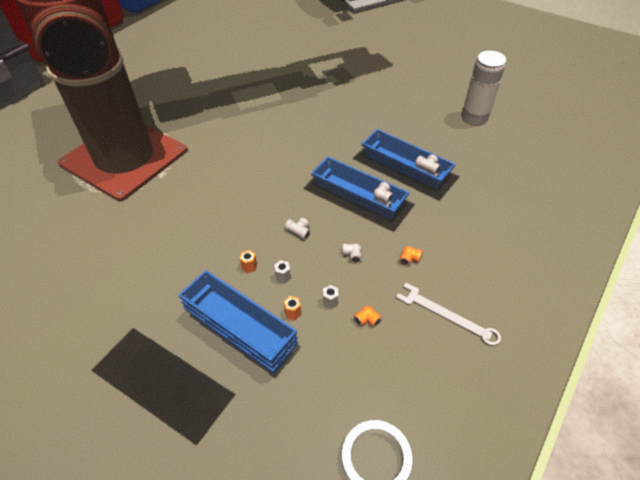

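The top view shows a tee tray at about (153,255) and what is probably the elbow tray at (220,275). The loose grey elbow is at (294,240) and the loose tee at (298,300). The stack is at (424,273) and the free mat at (484,299). The grey couplings at (350,228) and (351,280) fit the description. The look-alikes at (378,249) and (360,314) are orange or yellow, and so are the elbows at (268,192) and (347,192). I'll confirm this in enlarged crops.

Run:
```python
import cv2
im=cv2.imread('pics/top0.png')
cv2.imwrite('pics/c1.png',cv2.resize(im[175:335,250:400],None,fx=5.3,fy=5.3,interpolation=cv2.INTER_CUBIC)[:600*2][0:848])
a=cv2.resize(im[210:330,250:390],None,fx=5,fy=5,interpolation=cv2.INTER_CUBIC);cv2.imwrite('pics/c1.png',a)
b=cv2.resize(im[195:335,125:255],None,fx=4,fy=4,interpolation=cv2.INTER_CUBIC)
cv2.imwrite('pics/c2.png',b)
c=cv2.resize(im[210:360,390:520],None,fx=4,fy=4,interpolation=cv2.INTER_CUBIC)
cv2.imwrite('pics/c3.png',c)
```

```text
(no output)
```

View pics/c1.png

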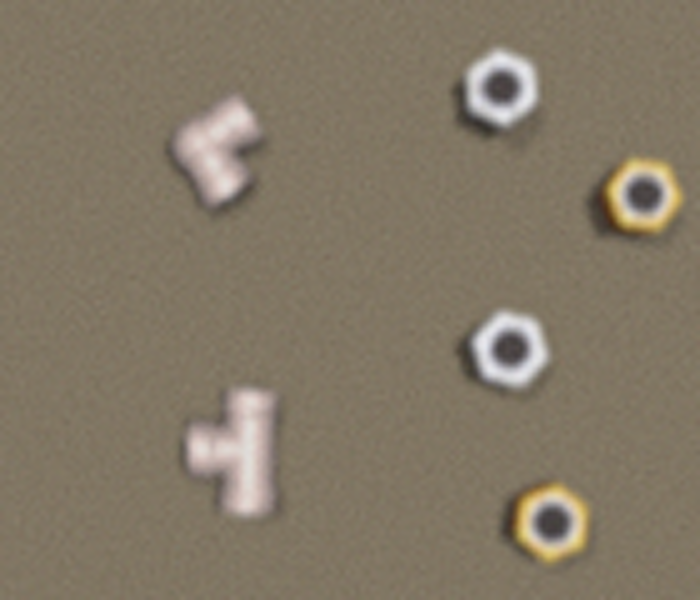

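View pics/c2.png

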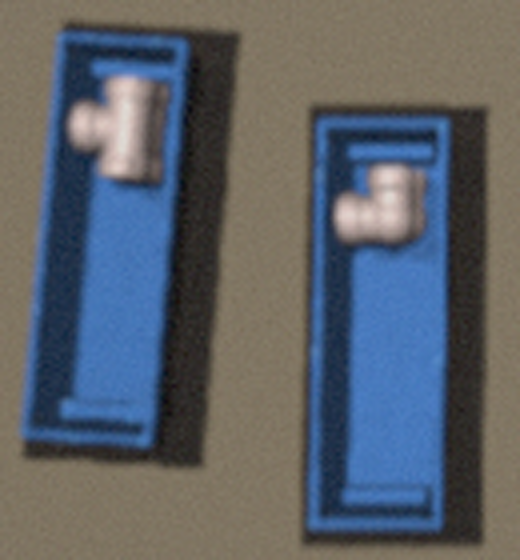

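View pics/c3.png

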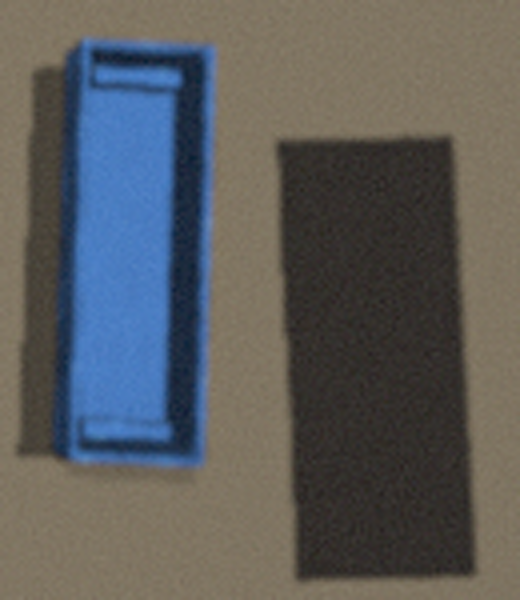

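The crops confirm the choices. Tee stock is in the left tray and elbow stock in the right one. The grey couplings (crop 502,88 and 511,349) are the right ones because the other two have orange sides. The free mat and the stack are clear. Next I'll compute poses.

```bash
cat >> h.py <<'E'
from scipy.spatial.transform import Rotation as Rn
def plan(x,y,z,yaw=None,step=36.):
    """rows to TCP x,y,z (mm) with tool y (closing line) at yaw deg, tool down"""
    s=manip.get_state(); R=Rn.from_quat(s['ee_rot']).as_matrix(); p=s['position']
    cur=np.degrees(np.arctan2(R[1,1],R[0,1])); 
    d=0 if yaw is None else (yaw-cur+90)%180-90
    yw=cur+d
    # alternatives within joint 6 range: report
    yt=np.radians(yw); Y=np.array([np.cos(yt),np.sin(yt),0]); Z=np.array([0,0,-1.]); X=np.cross(Y,Z)
    Rt=np.c_[X,Y,Z]; rv=Rn.from_matrix(R.T@Rt).as_rotvec(degrees=True)
    D=np.array([x,y,z])-p; n=int(max(np.ceil(np.linalg.norm(D)/step),np.ceil(np.linalg.norm(rv)/6.8),1))
    print('pos',p.round(1),'yaw',round(cur,1),'dyaw',round(d,1),'j6',s['joint_pos'][5].round(2),'j1',s['joint_pos'][0].round(2),'n',n,'totaltool',(R.T@D/10).round(2))
    for i in range(n):
        Ri=R@Rn.from_rotvec(rv*i/n,degrees=True).as_matrix()
        print(*(Ri.T@D/n/10).round(2),*(rv/n).round(2))
E
python3 - <<'E'
from h import *
c1=lambda a:np.array(a)/5+[250,210]-.4
c2=lambda a:np.array(a)/4+[125,195]-.375
c3=lambda a:np.array(a)/4+[390,210]-.375
def quad(name,c,z):  # TL TR BR BL
    P=ray('top',c,z)[:,:2]; m=P.mean(0); ax=(P[0]+P[1]-P[2]-P[3])/2; w=(P[0]+P[3]-P[1]-P[2])/2
    print(name,m.round(1),'yaw',np.degrees(np.arctan2(ax[1],ax[0])).round(1),'L',np.linalg.norm(ax).round(),'W',np.linalg.norm(w).round())
quad('tee_tray',c2([(58,32),(189,40),(153,446),(22,438)]),43)
quad('elbow_tray',c2([(318,116),(449,118),(442,529),(308,528)]),43)
quad('top_tray',c3([(80,42),(216,46),(205,466),(70,460)]),76)
quad('mat',c3([(279,142),(451,138),(473,574),(298,578)]),3)
t=ray('top',c1([(252,390),(247,516),(187,447)]),14);print('tee',t.round(1))
e=ray('top',c1([(194,145),(247,118),(222,198),(214,151)]),14);print('elbow bend,l1,l2,o',e.round(1))
k=ray('top',c1([(502,88),(511,349)]),34);print('coup',k.round(1))
im=cv2.imread('pics/top0.png').astype(np.float32)
for q in c1([(502,88),(511,349)]):
    p=cv2.warpPolar(im,(60,360),tuple(map(float,q)),15,cv2.INTER_CUBIC)[:,:,0]
    p=cv2.GaussianBlur(p,(1,9),0)
    r=np.array([ (row>130).nonzero()[0].max()/4 if (row>130).any() else 0 for row in p])
    a=np.radians(np.arange(360)); f=(r*np.exp(-6j*a)).mean()
    ph=-np.degrees(np.angle(f))/6 # vertices at ph (image angle, u->v); flats +30
    print('r',r.mean().round(2),'amp',abs(f).round(3),'img vertex ang',ph.round(1),'world flat yaw mod60',((-(ph+30)-90)%60).round(1))
E
```

```text
tee_tray [546.9 330.7] yaw -2.6 L 201.0 W 65.0
elbow_tray [507.3 194.8] yaw 0.5 L 201.0 W 65.0
top_tray [ 515.3 -202.2] yaw -1.9 L 199.0 W 65.0
mat [ 465.2 -338.8] yaw 1.7 L 223.0 W 90.0
tee [[484.   37.5  14. ]
 [433.5  38.8  14. ]
 [460.9  63.4  14. ]]
elbow bend,l1,l2,o [[583.2  62.6  14. ]
 [594.5  41.2  14. ]
 [561.6  50.9  14. ]
 [580.8  54.4  14. ]]
coup [[605.6 -61.5  34. ]
 [501.4 -65.6  34. ]]
r 7.37 amp 0.154 img vertex ang 25.4 world flat yaw mod60 34.6
r 7.5 amp 0.173 img vertex ang 13.0 world flat yaw mod60 47.0
```

```bash
python3 -c "
from h import *
plan(515,-202,180,88)"
```

```text
pos [266.3 564.8 221.5] yaw 64.7 dyaw 23.3 j6 -0.13 j1 1.0 n 23 totaltool [-55.2  -58.73   4.24]
-2.4 -2.55 0.18 -0.0 -0.0 -1.01
-2.35 -2.6 0.18 -0.0 -0.0 -1.01
-2.31 -2.64 0.18 -0.0 -0.0 -1.01
-2.26 -2.68 0.18 -0.0 -0.0 -1.01
-2.21 -2.72 0.18 -0.0 -0.0 -1.01
-2.17 -2.76 0.18 -0.0 -0.0 -1.01
-2.12 -2.79 0.18 -0.0 -0.0 -1.01
-2.07 -2.83 0.18 -0.0 -0.0 -1.01
-2.02 -2.87 0.18 -0.0 -0.0 -1.01
-1.97 -2.9 0.18 -0.0 -0.0 -1.01
-1.91 -2.94 0.18 -0.0 -0.0 -1.01
-1.86 -2.97 0.18 -0.0 -0.0 -1.01
-1.81 -3.0 0.18 -0.0 -0.0 -1.01
-1.76 -3.03 0.18 -0.0 -0.0 -1.01
-1.7 -3.06 0.18 -0.0 -0.0 -1.01
-1.65 -3.09 0.18 -0.0 -0.0 -1.01
-1.59 -3.12 0.18 -0.0 -0.0 -1.01
-1.54 -3.15 0.18 -0.0 -0.0 -1.01
-1.48 -3.18 0.18 -0.0 -0.0 -1.01
-1.43 -3.2 0.18 -0.0 -0.0 -1.01
-1.37 -3.23 0.18 -0.0 -0.0 -1.01
-1.31 -3.25 0.18 -0.0 -0.0 -1.01
-1.25 -3.27 0.18 -0.0 -0.0 -1.01
```

Call:
jog_arm(moves="-2.4 -2.6 0.2 0 0 -1 8.7; -2.3 -2.6 0.2 0 0 -1 8.7; -2.3 -2.6 0.2 0 0 -1 8.7; -2.3 -2.7 0.2 0 0 -1 8.7; -2.2 -2.7 0.2 0 0 -1 8.7; -2.2 -2.8 0.2 0 0 -1 8.7; -2.1 -2.8 0.2 0 0 -1 8.7; -2.1 -2.8 0.2 0 0 -1 8.7")

```text
time_s: 0.77
position: [352.7, 296.4, 206.0]
ee_rot: [0.149, 0.989, -0.0, -0.0]
ft_force: [0.5, -0.2, -0.2]
opening: 0.996
finger_force: 0.0
```

Call:
jog_arm(moves="-2.0 -2.9 0.2 0 0 -1 8.7; -2.0 -2.9 0.2 0 0 -1 8.7; -1.9 -2.9 0.2 0 0 -1 8.7; -1.9 -3 0.2 0 0 -1 8.7; -1.8 -3 0.2 0 0 -1 8.7; -1.8 -3 0.2 0 0 -1 8.7; -1.7 -3.1 0.2 0 0 -1 8.7; -1.7 -3.1 0.2 0 0 -1 8.7")

```text
time_s: 1.43
position: [439.8, 28.9, 190.3]
ee_rot: [0.08, 0.997, 0.0, -0.0]
ft_force: [1.1, 0.7, 1.1]
opening: 1.001
finger_force: 0.0
```

Call:
jog_arm(moves="-1.6 -3.1 0.2 0 0 -1 8.7; -1.5 -3.2 0.2 0 0 -1 8.7; -1.5 -3.2 0.2 0 0 -1 8.7; -1.4 -3.2 0.2 0 0 -1 8.7; -1.4 -3.2 0.2 0 0 -1 8.7; -1.3 -3.3 0.2 0 0 -1 8.7; -1.3 -3.3 0.2 0 0 -1 8.7")

```text
time_s: 2.02
position: [514.7, -205.8, 176.0]
ee_rot: [0.019, 1.0, 0.0, -0.0]
ft_force: [0.8, 1.2, 0.6]
opening: 1.001
finger_force: 0.0
```

Run:
```python
from h import *
plan(515,-202,180,88.1)
c=manip.get_calibration('wrist'); snap('wrist','w1')
import pickle; pickle.dump(c,open('w1.pkl','wb'))
```

```text
pos [ 514.7 -205.8  176. ] yaw 87.8 dyaw 0.3 j6 -2.05 j1 -0.52 n 1 totaltool [-0.01  0.38 -0.4 ]
-0.01 0.38 -0.4 0.02 -0.04 -0.33
```

View pics/w1.png

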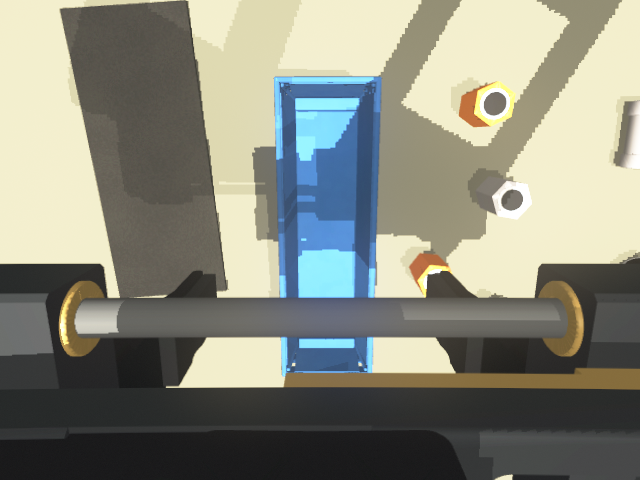

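The wrist view shows the tray rim corners at (275,77), (381,77), (372,372) and (283,374). The grey coupling's bore is at (512,200) and the mat is on the left.

Run:
```python
from h import *
import pickle; c=pickle.load(open('w1.pkl','rb'))
P=ray('w',[(275,77),(381,77),(372,372),(283,374)],76,c)[:,:2]; print(P.round(1),P.mean(0).round(1)); d=(P[2]+P[3]-P[0]-P[1])/2; print(np.linalg.norm(d),np.degrees(np.arctan2(d[1],d[0])),np.linalg.norm(P[0]-P[1]))
print(ray('w',[(512,200)],34,c),ray('w',[(61,9),(187,1),(227,289)],3,c))
```

```text
[[ 415.7 -229.7]
 [ 418.2 -167.3]
 [ 612.6 -174.4]
 [ 611.8 -236.9]] [ 514.6 -202.1]
195.37759738553342 -2.0984263904688816 62.40447079582063
[[501.67813897 -66.13368649  34.        ]] [[ 355.98121276 -387.08043354    3.        ]
 [ 353.24624249 -296.61666562    3.        ]
 [ 574.31185902 -289.04546939    3.        ]]
```

Call:
jog_arm(moves="0 0.35 2 0 0 0 8.7; 0 0 3 0 0 0 8.7; 0 0 3 0 0 0 8.7; 0 0 2 0 0 0 8.7; 0 0 1 0 0 0 8.7; 0 0 0 0 0 0 6.8; 0 0 0 0 0 0 6.2; 0 0 0 0 0 0 6.0", grip_force=25)

```text
time_s: 2.73
position: [516.2, -201.1, 68.2]
ee_rot: [0.02, 1.0, -0.001, 0.001]
ft_force: [0.8, -0.7, 0.2]
opening: 0.853
finger_force: 0.0
```

Call:
jog_arm(moves="0 0 0 0 0 0 6; 0 0 0 0 0 0 6; 0 0 0 0 0 0 5.5; 0 0 0 0 0 0 5.5")

```text
time_s: 3.07
position: [516.2, -201.3, 68.3]
ee_rot: [0.02, 1.0, -0.001, 0.001]
ft_force: [-1.0, 0.8, 6.5]
opening: 0.727
finger_force: 25.0
```

Call:
jog_arm(moves="0 0 -0.3 0 0 0 5.5; 0 0 -0.5 0 0 0 5.5; 0 0 -0.5 0 0 0 5.5; 0 0 -1 0 0 0 5.5; 0 0 -1 0 0 0 5.5; 0 0 -1 0 0 0 5.5; 0 0 -1 0 0 0 5.5; 0 0 0 0 0 0 5.5")

```text
time_s: 3.73
position: [516.7, -201.5, 122.9]
ee_rot: [0.02, 1.0, -0.001, 0.002]
ft_force: [0.3, -0.1, -1.4]
opening: 0.733
finger_force: 25.0
```

Run:
```python
from h import *
s=manip.get_state();print(s['ft_force'],s['opening'],s['finger_force'])
snap('scene','s1')
plan(465,-338,120,91.8)
```

```text
[ 0.25330996 -0.09531271 -1.38697538] 0.7332778271788895 24.999502301216125
pos [ 516.2 -201.2  121.6] yaw 87.7 dyaw 4.1 j6 -2.05 j1 -0.51 n 5 totaltool [  4.58 -13.87   0.17]
0.92 -2.77 0.03 -0.02 0.04 -0.81
0.96 -2.76 0.03 -0.02 0.04 -0.81
0.99 -2.75 0.03 -0.02 0.04 -0.81
1.03 -2.73 0.03 -0.02 0.04 -0.81
1.07 -2.72 0.03 -0.02 0.04 -0.81
```

View pics/s1.png

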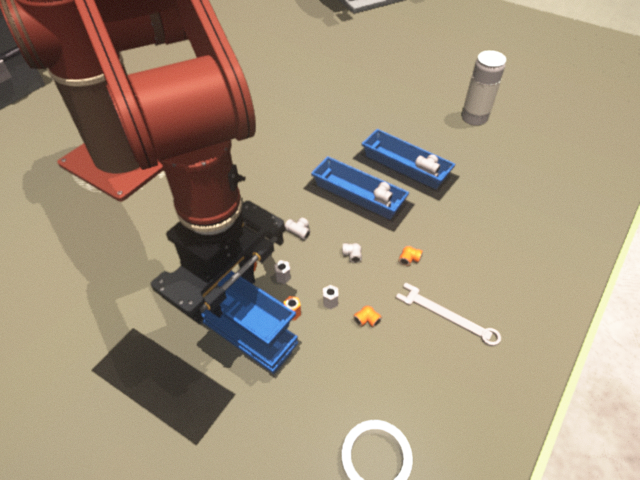

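The tray came out level and the lower trays stayed nested. Now I'll carry it to the mat.

Call:
jog_arm(moves="0.5 -1.5 0 0 0 -0.8 5.5; 0.9 -2.8 0 0 0 -0.8 5.5; 1.0 -2.8 0 0 0 -0.8 5.5; 1.0 -2.7 0 0 0 -0.8 5.5; 0.9 -2.7 0 0 0 -0.8 5.5; 0.4 -1.3 0 0 0 0 5.5; 0 0 1.5 0 0 0 5.5; 0 0 2 0 0 0 5.5")

```text
time_s: 4.45
position: [468.2, -340.5, 86.0]
ee_rot: [-0.014, 1.0, -0.001, 0.002]
ft_force: [-0.9, 0.3, -1.7]
opening: 0.727
finger_force: 25.0
```

Call:
jog_arm(moves="0 0 2 0 0 0 5.5; 0 0 1.5 0 0 0 5.5; 0 0 0.8 0 0 0 5.5; 0 0 0.4 0 0 0 5.5; 0 0 0 0 0 0 5.5; 0 0 0 0 0 0 5.5")

```text
time_s: 4.95
position: [467.8, -338.5, 38.2]
ee_rot: [-0.015, 1.0, -0.0, 0.0]
ft_force: [0.7, -0.3, -1.4]
opening: 0.733
finger_force: 25.0
```

Call:
jog_arm(moves="0 0 0.2 0 0 0 5.5; 0 0 0.1 0 0 0 5.5; 0 0 0 0 0 0 5.5; 0 0 0 0 0 0 6.6; 0 0 0 0 0 0 7.2; 0 0 0 0 0 0 8; 0 0 0 0 0 0 8.6; 0 0 0 0 0 0 8.6")

```text
time_s: 5.62
position: [467.3, -338.4, 34.7]
ee_rot: [-0.015, 1.0, -0.0, 0.0]
ft_force: [-0.3, -0.2, 0.1]
opening: 0.943
finger_force: 0.0
```

Call:
jog_arm(moves="0 0 -1 0 0 0 8.6; 0 0 -2 0 0 0 8.6; 0 0 -3 0 0 0 8.6; 0 0 -3 0 0 0 8.6; 0 0 -1.5 0 0 0 8.6; 0 0 0 0 0 0 8.6")

```text
time_s: 6.12
position: [469.8, -340.6, 145.5]
ee_rot: [-0.015, 1.0, -0.003, 0.003]
ft_force: [0.3, -0.1, -0.7]
opening: 0.987
finger_force: 0.0
```

Run:
```python
from h import *
plan(501.5,-66,140,47)
plan(501.5,-66,140,107)
snap('top','t2'); c=manip.get_calibration('wrist'); im=snap('wrist','w2')
import pickle; pickle.dump(c,open('w2.pkl','wb'))
```

```text
pos [ 469.8 -340.6  145.5] yaw 91.8 dyaw -44.8 j6 -2.36 j1 -0.76 n 8 totaltool [-4.01 27.35  0.39]
-0.5 3.42 0.05 -0.03 0.06 5.59
-0.17 3.45 0.05 -0.03 0.06 5.59
0.17 3.45 0.05 -0.03 0.06 5.59
0.51 3.42 0.05 -0.03 0.06 5.59
0.84 3.35 0.06 -0.03 0.06 5.59
1.16 3.25 0.06 -0.03 0.06 5.59
1.47 3.13 0.06 -0.03 0.06 5.59
1.77 2.97 0.07 -0.03 0.06 5.59
pos [ 469.8 -340.6  145.5] yaw 91.8 dyaw 15.2 j6 -2.36 j1 -0.76 n 8 totaltool [-4.01 27.35  0.39]
-0.5 3.42 0.05 -0.05 0.04 -1.91
-0.61 3.4 0.05 -0.05 0.04 -1.91
-0.73 3.38 0.05 -0.05 0.04 -1.91
-0.84 3.35 0.06 -0.05 0.04 -1.91
-0.95 3.32 0.06 -0.05 0.04 -1.91
-1.06 3.29 0.06 -0.05 0.04 -1.91
-1.17 3.25 0.06 -0.05 0.04 -1.91
-1.28 3.21 0.07 -0.05 0.04 -1.91
```

View pics/w2.png

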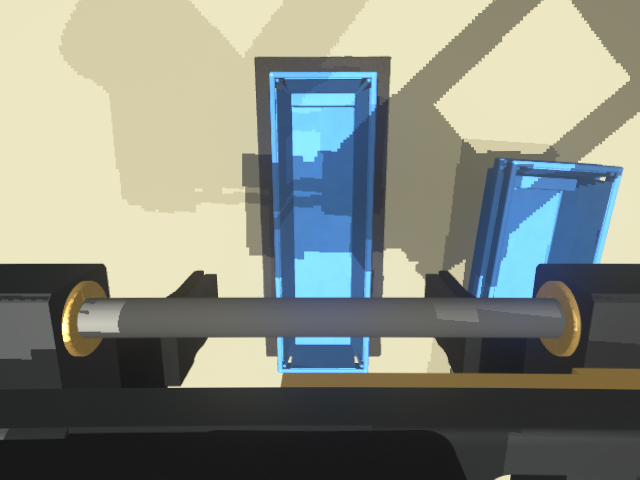

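The tray stands centred on the mat, with rim corners at (270,72), (377,72), (368,373) and (279,373). I'll measure it and plan the first coupling.

```bash
sed -i "s/(yaw-cur+90)%180-90/yaw-cur/; s/'n',n,/'n',n,'j6end~',round(np.arctan2(y,x)-np.radians(yw),2),/" h.py
python3 - <<'E'
from h import *
import pickle; c=pickle.load(open('w2.pkl','rb'))
P=ray('w',[(270,72),(377,72),(368,373),(279,373)],43,c)[:,:2]; d=(P[2]+P[3]-P[0]-P[1])/2
print(P.mean(0).round(1),np.linalg.norm(d),np.degrees(np.arctan2(d[1],d[0])))
plan(501.5,-66,120,-13)
E
```

```text
[ 467.6 -339.2] 198.21497892164405 1.8325985966999954
pos [ 467.7 -338.6  140.6] yaw 91.7 dyaw -104.7 j6 -2.36 j1 -0.76 n 16 j6end~ 0.1 totaltool [-4.21 27.15  2.02]
-0.26 1.7 0.13 0.0 0.01 6.55
-0.07 1.72 0.13 0.0 0.01 6.55
0.13 1.71 0.13 0.0 0.01 6.55
0.32 1.69 0.13 0.0 0.01 6.55
0.51 1.64 0.13 0.0 0.01 6.55
0.7 1.57 0.13 0.0 0.01 6.55
0.87 1.48 0.13 0.0 0.01 6.55
1.03 1.37 0.13 0.0 0.01 6.55
1.18 1.24 0.13 0.0 0.01 6.55
1.32 1.1 0.13 0.0 0.01 6.55
1.43 0.94 0.13 0.0 0.01 6.55
1.53 0.77 0.13 0.0 0.01 6.55
1.61 0.59 0.13 0.0 0.01 6.55
1.67 0.41 0.13 0.0 0.01 6.55
1.7 0.21 0.13 0.0 0.01 6.55
1.72 0.02 0.13 0.0 0.01 6.55
```

Call:
jog_arm(moves="-0.3 1.7 0.1 0 0 6.5 4.6; -0.1 1.7 0.1 0 0 6.5 4.6; 0.1 1.7 0.1 0 0 6.5 4.6; 0.3 1.7 0.1 0 0 6.5 4.6; 0.5 1.6 0.1 0 0 6.5 4.6; 0.7 1.6 0.1 0 0 6.5 4.6; 0.9 1.5 0.1 0 0 6.5 4.6; 1 1.4 0.1 0 0 6.5 4.6")

```text
time_s: 6.88
position: [484.0, -200.4, 129.4]
ee_rot: [0.427, 0.904, 0.0, -0.002]
ft_force: [0.1, -0.7, -0.1]
opening: 0.546
finger_force: 0.0
```

Call:
jog_arm(moves="1.2 1.2 0.1 0 0 6.5 4.6; 1.3 1.1 0.1 0 0 6.5 4.6; 1.4 0.9 0.1 0 0 6.5 4.6; 1.5 0.8 0.1 0 0 6.5 4.6; 1.6 0.6 0.1 0 0 6.5 4.6; 1.7 0.4 0.1 0 0 6.5 4.6; 1.7 0.2 0.1 0 0 6.5 4.6; 1.7 0 0.1 0 0 6.5 4.6")

```text
time_s: 7.55
position: [498.9, -65.2, 121.5]
ee_rot: [0.78, 0.625, -0.001, -0.002]
ft_force: [0.3, -0.0, 0.8]
opening: 0.528
finger_force: 0.0
```

Run:
```python
from h import *
c=manip.get_calibration('wrist'); snap('wrist','w3')
import pickle; pickle.dump(c,open('w3.pkl','wb'))
plan(501.5,-66,10,-13)
```

```text
pos [498.8 -62.6 121.2] yaw -13.0 dyaw 0.0 j6 -0.06 j1 -0.28 n 4 j6end~ 0.1 totaltool [-0.29  0.38 11.12]
-0.07 0.1 2.78 -0.06 -0.03 -0.0
-0.07 0.09 2.78 -0.06 -0.03 -0.0
-0.07 0.09 2.78 -0.06 -0.03 -0.0
-0.07 0.09 2.78 -0.06 -0.03 -0.0
```

View pics/w3.png

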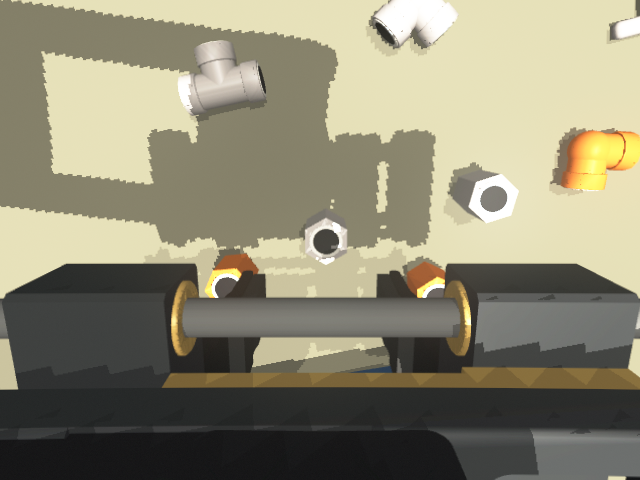

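The wrist view shows coupling B (bore 326,241) with its flats facing the fingers, coupling A (bore 494,200), and the tee run from about (187,94) to (259,82). Orange neighbours are at (226,287) and (437,291).

Run:
```python
from h import *
import pickle; c=pickle.load(open('w3.pkl','rb'))
print(ray('w',[(326,241),(494,200),(226,287),(437,293)],34,c).round(1)); t=ray('w',[(187,94),(261,83),(216,48)],[12,12,20],c);print(t.round(1))
# A hex orientation from left-top corner pts
h=ray('w',[(481,172),(471,207),(506,217)],34,c);print(h.round(1))
plan(501.5,-65.9,10,-13)
```

```text
[[ 501.9  -65.4   34. ]
 [ 605.7  -62.5   34. ]
 [ 433.5  -81.1   34. ]
 [ 563.5 -114.1   34. ]]
[[437.4  38.8  12. ]
 [483.5  35.2  12. ]
 [463.7  58.2  20. ]]
[[600.2 -44.2  34. ]
 [591.8 -63.7  34. ]
 [611.5 -74.4  34. ]]
pos [498.8 -62.6 121.2] yaw -13.0 dyaw 0.0 j6 -0.06 j1 -0.28 n 4 j6end~ 0.1 totaltool [-0.28  0.38 11.12]
-0.07 0.1 2.78 -0.06 -0.03 -0.0
-0.07 0.09 2.78 -0.06 -0.03 -0.0
-0.07 0.09 2.78 -0.06 -0.03 -0.0
-0.07 0.09 2.78 -0.06 -0.03 -0.0
```

Call:
jog_arm(moves="-0.3 0.4 2 0 0 0 4.6; 0 0 3 0 0 0 4.6; 0 0 3 0 0 0 4.6; 0 0 2 0 0 0 4.6; 0 0 1.2 0 0 0 4.6; 0 0 0 0 0 0 4.6; 0 0 0 0 0 0 2; 0 0 0 0 0 0 2", grip_force=25)

```text
time_s: 8.27
position: [504.6, -70.7, 12.5]
ee_rot: [0.778, 0.628, 0.0, 0.001]
ft_force: [-0.7, 0.2, 0.3]
opening: 0.446
finger_force: 0.0
```

Call:
jog_arm(moves="0 0 0 0 0 0 2; 0 0 0 0 0 0 2; 0 0 0 0 0 0 2; 0 0 -1 0 0 0 2; 0 0 -3 0 0 0 2; 0 0 -3 0 0 0 2; 0 0 -3 0 0 0 2; 0 0 -2 0 0 0 2")

```text
time_s: 8.93
position: [504.9, -70.6, 135.5]
ee_rot: [0.779, 0.628, 0.001, 0.002]
ft_force: [0.3, -1.0, 0.0]
opening: 0.293
finger_force: 25.0
```

Run:
```python
from h import *
a=np.radians(1.8)
for s in (-30,):
    plan(467.5+s*np.cos(a),-339+s*np.sin(a),120,1.8)
```

```text
pos [504.9 -70.6 135.5] yaw -12.2 dyaw 14.0 j6 -0.08 j1 -0.29 n 8 j6end~ -0.69 totaltool [-27.75  -0.88   1.55]
-3.47 -0.11 0.19 0.03 0.01 -1.76
-3.46 -0.22 0.19 0.03 0.01 -1.76
-3.46 -0.32 0.19 0.03 0.01 -1.76
-3.44 -0.43 0.19 0.03 0.01 -1.76
-3.43 -0.53 0.19 0.03 0.01 -1.76
-3.41 -0.64 0.19 0.03 0.01 -1.76
-3.39 -0.74 0.19 0.03 0.01 -1.76
-3.37 -0.84 0.19 0.03 0.01 -1.76
```

Call:
jog_arm(moves="-3.5 -0.1 0 0 0 -1.75 2; -3.5 -0.2 0 0 0 -1.75 2; -3.5 -0.3 0 0 0 -1.75 2; -3.5 -0.4 0.2 0 0 -1.75 2; -3.5 -0.5 0.3 0 0 -1.75 2; -3.5 -0.6 0.3 0 0 -1.75 2; -3.5 -0.7 0.3 0 0 -1.75 2; -3.5 -0.8 0.3 0 0 -1.75 2")

```text
time_s: 9.6
position: [437.4, -347.1, 118.4]
ee_rot: [0.696, 0.718, 0.0, 0.001]
ft_force: [1.2, 0.3, -1.2]
opening: 0.299
finger_force: 25.0
```

Call:
jog_arm(moves="0 0 1 0 0 0 2; 0 0 2 0 0 0 2; 0 0 2 0 0 0 2; 0 0 0 0 0 0 2; 0 0 0 0 0 0 2")

```text
time_s: 10.02
position: [437.2, -344.5, 67.0]
ee_rot: [0.696, 0.718, 0.0, -0.001]
ft_force: [0.4, 0.5, -0.7]
opening: 0.298
finger_force: 25.0
```

Call:
jog_arm(moves="0 0 1.5 0 0 0 2; 0 0 1.5 0 0 0 2; 0 0 1 0 0 0 2; 0 0 0.5 0 0 0 2; 0 0 0.2 0 0 0 2; 0 0 0 0 0 0 2; 0 0 0.1 0 0 0 2; 0 0 0 0 0 0 3.2")

```text
time_s: 10.68
position: [438.6, -346.0, 20.4]
ee_rot: [0.696, 0.718, -0.0, 0.001]
ft_force: [0.8, 0.5, 0.1]
opening: 0.32
finger_force: 0.0
```

Call:
jog_arm(moves="0 0 0 0 0 0 4.2; 0 0 0 0 0 0 4.4; 0 0 -1 0 0 0 4.4; 0 0 -2 0 0 0 4.4; 0 0 -3 0 0 0 4.4; 0 0 -3 0 0 0 4.4; 0 0 -1 0 0 0 4.6; 0 0 0 0 0 0 4.6")

```text
time_s: 11.35
position: [440.1, -347.6, 124.3]
ee_rot: [0.696, 0.718, -0.0, 0.004]
ft_force: [-0.2, -0.6, -0.5]
opening: 0.524
finger_force: 0.0
```

Run:
```python
from h import *
plan(605.7,-62,110,-25)
```

```text
pos [ 440.1 -347.6  124.3] yaw 1.7 dyaw -26.7 j6 -0.84 j1 -0.81 n 10 j6end~ 0.33 totaltool [28.05 17.41  1.35]
2.81 1.74 0.14 0.04 0.03 2.67
2.88 1.61 0.14 0.04 0.03 2.67
2.96 1.47 0.14 0.04 0.03 2.67
3.02 1.33 0.14 0.04 0.03 2.67
3.08 1.19 0.14 0.04 0.03 2.67
3.13 1.05 0.14 0.04 0.03 2.67
3.18 0.9 0.14 0.04 0.03 2.67
3.22 0.75 0.14 0.04 0.03 2.67
3.25 0.6 0.14 0.04 0.03 2.67
3.27 0.45 0.14 0.04 0.03 2.67
```

Call:
jog_arm(moves="2.8 1.7 0 0 0 2.7 4.6; 2.9 1.6 0 0 0 2.7 4.6; 3 1.5 0 0 0 2.7 4.6; 3 1.3 0 0 0 2.7 4.6; 3.1 1.2 0.1 0 0 2.7 4.6; 3.1 1.0 0.1 0 0 2.7 4.6; 3.2 0.9 0.2 0 0 2.7 4.6; 3.2 0.8 0.2 0 0 2.7 4.6")

```text
time_s: 12.02
position: [569.9, -115.0, 111.9]
ee_rot: [0.819, 0.574, -0.001, -0.001]
ft_force: [0.3, -0.8, -0.3]
opening: 0.525
finger_force: 0.0
```

Call:
jog_arm(moves="3.2 0.6 0.2 0 0 2.7 4.6; 3.1 0.5 0.2 0 0 2.7 4.6; 0 0 0 0 0 0 4.6; 0 0 0 0 0 0 4.6; 0 0 0 0 0 0 4.6; 0 0 0 0 0 0 4.6")

```text
time_s: 12.52
position: [602.5, -63.0, 108.8]
ee_rot: [0.845, 0.535, -0.001, -0.0]
ft_force: [-0.5, -0.6, -0.3]
opening: 0.528
finger_force: 0.0
```

Run:
```python
from h import *
plan(605.7,-62,8,-25)
im=snap('wrist','w4');import pickle;pickle.dump(manip.get_calibration('wrist'),open('w4.pkl','wb'))
plan(605.7,-62,8,-25)
```

```text
pos [602.5 -63.  108.8] yaw -25.3 dyaw 0.3 j6 0.21 j1 -0.23 n 3 j6end~ 0.33 totaltool [ 0.24  0.26 10.07]
0.08 0.09 3.36 -0.03 0.01 -0.1
0.08 0.09 3.36 -0.03 0.01 -0.1
0.08 0.08 3.36 -0.03 0.01 -0.1
pos [602.6 -63.2 109.1] yaw -25.3 dyaw 0.3 j6 0.21 j1 -0.23 n 3 j6end~ 0.33 totaltool [ 0.25  0.24 10.1 ]
0.08 0.08 3.37 -0.02 0.01 -0.11
0.08 0.08 3.37 -0.02 0.01 -0.11
0.08 0.08 3.37 -0.02 0.01 -0.11
```

View pics/w4.png

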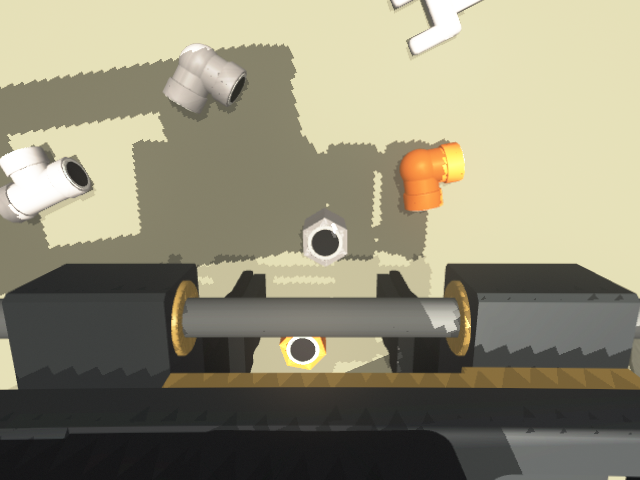

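Coupling A's bore is at (325,242), with its flats facing the fingers. The elbow's bend is near (197,55), and its end faces are near (183,98) and (237,87).

Run:
```python
from h import *
import pickle; c=pickle.load(open('w4.pkl','rb'))
print(ray('w',[(325,242)],34,c).round(1)); print(ray('w',[(183,101),(237,88),(194,46)],12,c).round(1))
```

```text
[[606.3 -61.6  34. ]]
[[565.   46.5  12. ]
 [597.1  39.4  12. ]
 [585.7  69.6  12. ]]
```

Call:
jog_arm(moves="0.25 0.3 2 0 0 0 4.6; 0 0 3 0 0 0 4.6; 0 0 3 0 0 0 4.6; 0 0 1.5 0 0 0 4.6; 0 0 0.4 0 0 0 4.6; 0 0 0 0 0 0 4.6; 0 0 0 0 0 0 4.6; 0 0 0 0 0 0 4.6")

```text
time_s: 13.23
position: [608.7, -61.9, 12.6]
ee_rot: [0.845, 0.535, 0.001, 0.001]
ft_force: [-0.3, -0.5, 0.2]
opening: 0.529
finger_force: 0.0
```

Call:
jog_arm(moves="0 0 0 0 0 0 2; 0 0 0 0 0 0 2; 0 0 0 0 0 0 2; 0 0 0 0 0 0 2; 0 0 0 0 0 0 2")

```text
time_s: 13.65
position: [607.4, -61.1, 11.1]
ee_rot: [0.845, 0.535, 0.0, 0.0]
ft_force: [-0.6, 0.6, 3.2]
opening: 0.301
finger_force: 25.0
```

Call:
jog_arm(moves="0 0 -1 0 0 0 2; 0 0 -3 0 0 0 2; 0 0 -3.5 0 0 0 2; 0 0 -3.5 0 0 0 2; 0 0 0 0 0 0 2; 0 0 0 0 0 0 2")

```text
time_s: 14.15
position: [609.5, -61.6, 124.4]
ee_rot: [0.845, 0.535, 0.002, 0.002]
ft_force: [-0.2, -0.3, -2.2]
opening: 0.296
finger_force: 25.0
```

Run:
```python
from h import *
plan(497.5,-339,120,1.8)
```

```text
pos [609.5 -61.6 124.4] yaw -25.2 dyaw 27.0 j6 0.21 j1 -0.23 n 9 j6end~ -0.63 totaltool [-29.87   1.7    0.41]
-3.32 0.19 0.05 0.04 0.0 -3.01
-3.32 0.01 0.05 0.04 0.0 -3.01
-3.32 -0.16 0.05 0.04 0.0 -3.01
-3.31 -0.33 0.05 0.04 0.0 -3.01
-3.29 -0.51 0.05 0.04 0.0 -3.01
-3.25 -0.68 0.05 0.04 0.0 -3.01
-3.21 -0.85 0.05 0.04 0.0 -3.01
-3.17 -1.01 0.05 0.04 0.0 -3.01
-3.11 -1.18 0.05 0.04 0.0 -3.01
```

Call:
jog_arm(moves="-3.3 0.2 0 0 0 -3 2; -3.3 0 0 0 0 -3 2; -3.3 -0.2 0 0 0 -3 2; -3.3 -0.3 0 0 0 -3 2; -3.3 -0.5 0 0 0 -3 2; -3.3 -0.7 0 0 0 -3 2; -3.2 -0.9 0 0 0 -3 2; -3.2 -1 0 0 0 -3 2")

```text
time_s: 14.82
position: [505.0, -308.1, 118.7]
ee_rot: [0.714, 0.7, -0.0, -0.002]
ft_force: [0.1, 0.4, -0.8]
opening: 0.299
finger_force: 25.0
```

Call:
jog_arm(moves="-3.1 -1.1 0 0 0 -3 2; 0 0 1 0 0 0 2; 0 0 2 0 0 0 2; 0 0 2 0 0 0 2; 0 0 0 0 0 0 2; 0 0 0 0 0 0 2; 0 0 0 0 0 0 2")

```text
time_s: 15.4
position: [495.4, -338.0, 70.5]
ee_rot: [0.696, 0.718, -0.0, -0.0]
ft_force: [1.2, -0.3, -1.1]
opening: 0.296
finger_force: 25.0
```

Call:
jog_arm(moves="0 0 2 0 0 0 2; 0 0 1.5 0 0 0 2; 0 0 1 0 0 0 2; 0 0 0.4 0 0 0 2; 0 0 0.2 0 0 0 2; 0 0 0 0 0 0 2; 0 0 0.1 0 0 0 2; 0 0 0 0 0 0 3.2")

```text
time_s: 16.07
position: [496.0, -339.0, 19.6]
ee_rot: [0.696, 0.718, 0.0, 0.001]
ft_force: [-0.4, 0.9, -0.2]
opening: 0.323
finger_force: 0.0
```

Call:
jog_arm(moves="0 0 0 0 0 0 4.2; 0 0 0 0 0 0 4.3; 0 0 -1 0 0 0 4.3; 0 0 -2 0 0 0 4.3; 0 0 -3 0 0 0 5; 0 0 -3 0 0 0 5.6; 0 0 0 0 0 0 5.6; 0 0 0 0 0 0 5.6")

```text
time_s: 16.73
position: [497.1, -340.0, 112.3]
ee_rot: [0.696, 0.718, 0.0, 0.003]
ft_force: [-0.3, 0.5, -1.0]
opening: 0.628
finger_force: 0.0
```

Run:
```python
from h import *
snap('wrist','w5')
plan(578.7,57.8,115,30.8)
```

```text
pos [ 495.9 -338.9  110. ] yaw 1.7 dyaw 29.1 j6 -0.76 j1 -0.73 n 12 j6end~ -0.44 totaltool [39.4   9.49 -0.55]
3.28 0.79 -0.05 0.01 0.01 -2.42
3.25 0.93 -0.05 0.01 0.01 -2.42
3.2 1.06 -0.04 0.01 0.01 -2.42
3.16 1.2 -0.04 0.01 0.01 -2.42
3.1 1.33 -0.04 0.01 0.01 -2.42
3.04 1.46 -0.04 0.01 0.01 -2.42
2.98 1.59 -0.04 0.01 0.01 -2.42
2.91 1.71 -0.04 0.01 0.01 -2.42
2.84 1.83 -0.04 0.01 0.01 -2.42
2.76 1.95 -0.04 0.01 0.01 -2.42
2.67 2.07 -0.04 0.01 0.01 -2.42
2.58 2.18 -0.04 0.01 0.01 -2.42
```

View pics/w5.png

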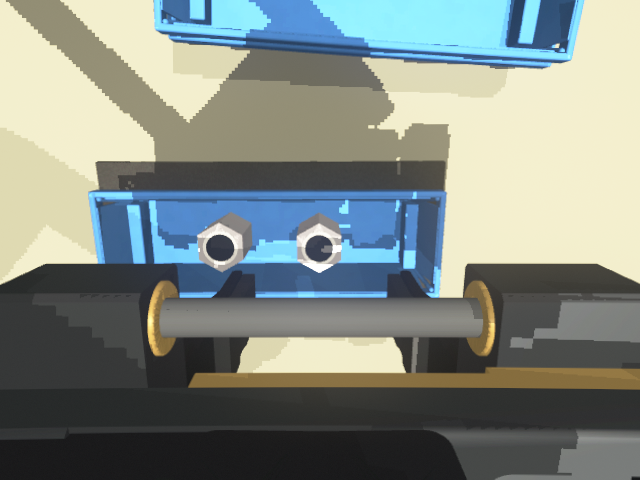

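Both couplings stand in the tray at (220,246) and (320,246). The elbow is next.

Call:
jog_arm(moves="3.3 0.8 0 0 0 -2.4 5.6; 3.3 0.9 0 0 0 -2.4 5.6; 3.2 1.1 0 0 0 -2.4 5.6; 3.2 1.2 0 0 0 -2.4 5.6; 3.1 1.3 0 0 0 -2.4 5.6; 3 1.5 0 0 0 -2.4 5.6; 3 1.6 0 0 0 -2.4 5.6; 2.9 1.7 0 0 0 -2.4 5.6")

```text
time_s: 17.45
position: [549.9, -71.3, 106.9]
ee_rot: [0.566, 0.824, -0.0, -0.001]
ft_force: [0.5, -0.5, 0.2]
opening: 0.642
finger_force: 0.0
```

Call:
jog_arm(moves="2.8 1.8 0 0 0 -2.4 5.6; 2.8 2 0 0 0 -2.4 5.6; 2.7 2.1 0 0 0 -2.4 5.6; 2.6 2.2 0 0 0 -2.7 5.6; 0 0 0 0 0 0 5.6; 0 0 0 0 0 0 5.6; 0 0 0 0 0 0 5.6; 0 0 0 0 0 0 5.6")

```text
time_s: 18.12
position: [578.7, 58.7, 107.6]
ee_rot: [0.494, 0.869, -0.001, -0.001]
ft_force: [-0.3, -0.6, -0.3]
opening: 0.64
finger_force: 0.0
```

Run:
```python
from h import *
plan(578.7,57.8,7,30.8)
snap('wrist','w6');import pickle;pickle.dump(manip.get_calibration('wrist'),open('w6.pkl','wb'))
```

```text
pos [578.7  58.7 107.6] yaw 30.8 dyaw 0.0 j6 -0.57 j1 -0.03 n 3 j6end~ -0.44 totaltool [-0.08 -0.03 10.06]
-0.03 -0.01 3.35 -0.03 -0.01 -0.01
-0.03 -0.01 3.35 -0.03 -0.01 -0.01
-0.03 -0.01 3.35 -0.03 -0.01 -0.01
```

View pics/w6.png

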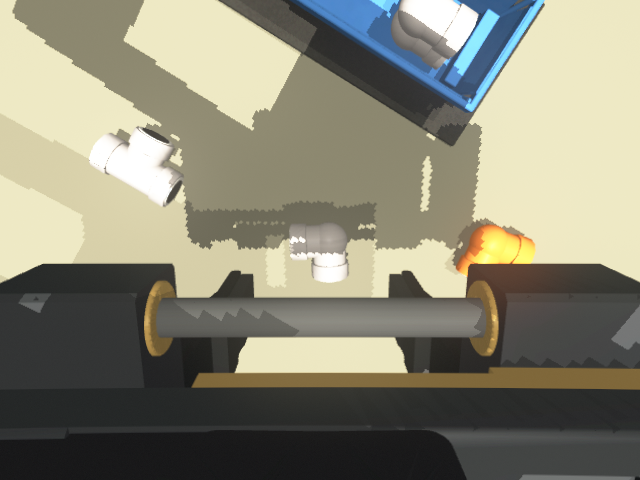

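The elbow sits between the fingers, its gripped leg spanning (289–348, 240), parallel to the closing line. Descending.

Call:
jog_arm(moves="0 0 2 0 0 0 5.6; 0 0 3 0 0 0 5.6; 0 0 3 0 0 0 5.6; 0 0 1.5 0 0 0 5.6; 0 0 0.6 0 0 0 5.6; 0 0 0 0 0 0 5.6; 0 0 0 0 0 0 5.6; 0 0 0.2 0 0 0 5.6")

```text
time_s: 18.83
position: [581.4, 59.2, 7.6]
ee_rot: [0.494, 0.87, 0.001, 0.002]
ft_force: [-0.2, 0.4, 0.1]
opening: 0.641
finger_force: 0.0
```

Call:
jog_arm(moves="0 0 0 0 0 0 3; 0 0 0 0 0 0 3; 0 0 0 0 0 0 3; 0 0 0 0 0 0 3; 0 0 0 0 0 0 3")

```text
time_s: 19.25
position: [579.6, 59.7, 6.0]
ee_rot: [0.494, 0.87, -0.0, 0.0]
ft_force: [-3.3, -0.3, 2.6]
opening: 0.404
finger_force: 25.0
```

Call:
jog_arm(moves="0 0 -1 0 0 0 3; 0 0 -2.5 0 0 0 3; 0 0 -3 0 0 0 3; 0 0 -3 0 0 0 3; 0 0 -1 0 0 0 3; 0 0 0 0 0 0 3; 0 0 0 0 0 0 3")

```text
time_s: 19.83
position: [579.6, 59.7, 110.7]
ee_rot: [0.494, 0.87, 0.0, 0.0]
ft_force: [0.2, 0.4, -0.4]
opening: 0.404
finger_force: 25.0
```

Run:
```python
from h import *
plan(482.3,200.6,110,0.5)
```

```text
pos [579.6  59.7 110.7] yaw 30.8 dyaw -30.3 j6 -0.57 j1 -0.03 n 5 j6end~ 0.39 totaltool [17.09 -1.13  0.06]
3.42 -0.23 0.01 0.01 0.0 6.07
3.37 -0.59 0.01 0.01 0.0 6.07
3.29 -0.94 0.01 0.01 0.0 6.07
3.18 -1.28 0.01 0.01 0.0 6.07
3.02 -1.61 0.01 0.01 0.0 6.07
```

Call:
jog_arm(moves="3.4 -0.2 0 0 0 6.05 3; 3.4 -0.6 0 0 0 6.05 3; 3.3 -0.9 0 0 0 6.05 3; 3.2 -1.3 0 0 0 6.05 3; 3 -1.6 0 0 0 6.05 3; 0 0 1 0 0 0 3; 0 0 2 0 0 0 3; 0 0 1 0 0 0 3")

```text
time_s: 20.5
position: [479.6, 200.7, 66.7]
ee_rot: [0.703, 0.712, -0.002, -0.001]
ft_force: [-1.0, -0.4, -0.8]
opening: 0.403
finger_force: 25.0
```

Call:
jog_arm(moves="0 0 0 0 0 0 3; 0 0 0 0 0 0 3; 0 0 0 0 0 0 3")

```text
time_s: 20.75
position: [482.6, 200.3, 70.3]
ee_rot: [0.704, 0.711, -0.0, -0.0]
ft_force: [0.5, 0.3, -0.8]
opening: 0.402
finger_force: 25.0
```

Run:
```python
from h import *
c=manip.get_calibration('wrist');snap('wrist','w7');import pickle;pickle.dump(c,open('w7.pkl','wb'))
plan(482.3,200.6,14,0.5)
```

```text
pos [483.1 200.5  70.9] yaw 0.6 dyaw -0.1 j6 0.23 j1 0.24 n 2 j6end~ 0.39 totaltool [ 0.01 -0.08  5.69]
0.01 -0.04 2.85 0.01 -0.0 0.03
0.01 -0.04 2.85 0.01 -0.0 0.03
```

View pics/w7.png

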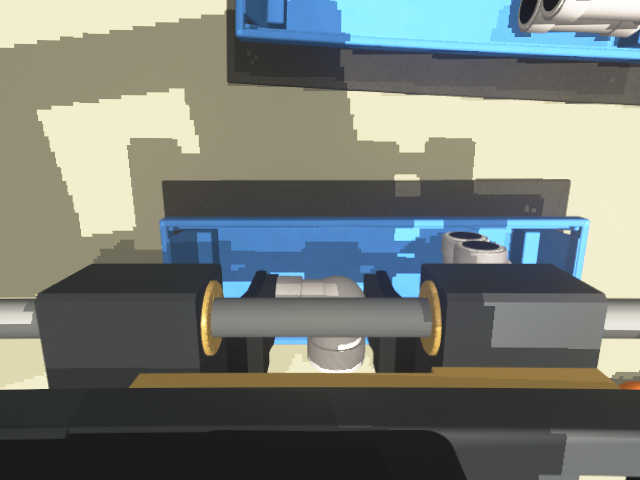

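The elbow is held over the empty part of the tray. The far rim edge runs from (163,220) to (587,220), and I'll check it against the tray pose.

Run:
```python
from h import *
import pickle;c=pickle.load(open('w7.pkl','rb'))
print(ray('w',[(163,219),(587,219)],43,c).round(1),ray('w',[(237,38),(640,62)],43,c).round(1))
```

```text
[[409.6 226.1  43. ]
 [603.9 227.9  43. ]] [[446.7 302.9  43. ]
 [614.  294.3  43. ]]
```

Call:
jog_arm(moves="0 0 1.5 0 0 0 3; 0 0 1.5 0 0 0 3; 0 0 1.2 0 0 0 3; 0 0 0.8 0 0 0 3; 0 0 0.5 0 0 0 3; 0 0 0 0 0 0 3; 0 0 0 0 0 0 3; 0 0 0 0 0 0 3")

```text
time_s: 21.47
position: [483.1, 201.0, 16.3]
ee_rot: [0.703, 0.711, 0.001, 0.0]
ft_force: [-0.7, -0.2, -1.2]
opening: 0.404
finger_force: 25.0
```

Call:
jog_arm(moves="0 0 0.2 0 0 0 3; 0 0 0.1 0 0 0 3; 0 0 0 0 0 0 3; 0 0 0 0 0 0 4; 0 0 0 0 0 0 4.8; 0 0 0 0 0 0 5; 0 0 -1 0 0 0 5; 0 0 -2 0 0 0 5")

```text
time_s: 22.13
position: [480.2, 200.3, 41.0]
ee_rot: [0.703, 0.711, -0.002, -0.001]
ft_force: [0.2, 1.0, -1.2]
opening: 0.564
finger_force: 0.0
```

Call:
jog_arm(moves="0 0 -3 0 0 0 5; 0 0 -3 0 0 0 6.6; 0 0 -0.5 0 0 0 6.6; 0 0 0 0 0 0 6.6; 0 0 0 0 0 0 6.6; 0 0 0 0 0 0 6.6")

```text
time_s: 22.63
position: [481.4, 200.6, 106.4]
ee_rot: [0.703, 0.711, -0.001, -0.001]
ft_force: [0.7, -0.6, 0.4]
opening: 0.75
finger_force: 0.0
```

Run:
```python
from h import *
plan(460.2,37.5,110,-3)
```

```text
pos [481.4 200.6 106.4] yaw 0.6 dyaw -3.6 j6 0.23 j1 0.24 n 5 j6end~ 0.13 totaltool [-16.29  -2.29  -0.35]
-3.26 -0.46 -0.07 -0.02 0.01 0.72
-3.26 -0.42 -0.07 -0.02 0.01 0.72
-3.27 -0.38 -0.07 -0.02 0.01 0.72
-3.27 -0.33 -0.07 -0.02 0.01 0.72
-3.28 -0.29 -0.07 -0.02 0.01 0.72
```

Call:
jog_arm(moves="-3.3 -0.5 0 0 0 0.7 6.6; -3.3 -0.4 0 0 0 0.7 6.6; -3.3 -0.4 0 0 0 0.7 6.6; -3.3 -0.3 0 0 0 0.7 6.6; -3.2 -0.3 0 0 0 0.8 6.6; 0 0 0 0 0 0 6.6; 0 0 0 0 0 0 6.6; 0 0 0 0 0 0 6.6")

```text
time_s: 23.3
position: [460.4, 37.4, 106.5]
ee_rot: [0.726, 0.688, -0.001, -0.001]
ft_force: [0.1, 0.2, 0.2]
opening: 0.759
finger_force: 0.0
```

Run:
```python
from h import *
plan(460.2,37.5,6,-3)
c=manip.get_calibration('wrist');snap('wrist','w8');import pickle;pickle.dump(c,open('w8.pkl','wb'))
```

```text
pos [460.4  37.4 106.5] yaw -3.1 dyaw 0.1 j6 -0.04 j1 -0.09 n 3 j6end~ 0.13 totaltool [1.000e-02 0.000e+00 1.005e+01]
0.0 0.0 3.35 -0.04 -0.01 -0.02
0.0 -0.0 3.35 -0.04 -0.01 -0.02
0.0 -0.0 3.35 -0.04 -0.01 -0.02
```

View pics/w8.png

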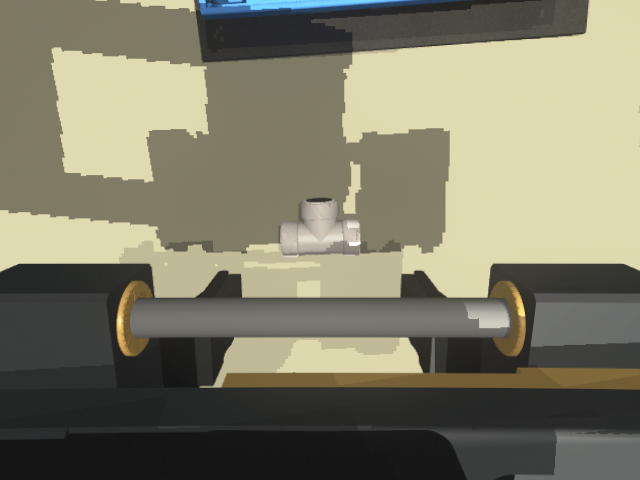

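The tee run spans (281–361, 238), centred and parallel to the closing line. Descending to grip it.

Call:
jog_arm(moves="0 0 2 0 0 0 6.6; 0 0 3 0 0 0 6.6; 0 0 3 0 0 0 6.6; 0 0 1.5 0 0 0 6.6; 0 0 0.5 0 0 0 6.6; 0 0 0 0 0 0 6.6; 0 0 0 0 0 0 6.6; 0 0 0.1 0 0 0 6.6")

```text
time_s: 24.02
position: [462.7, 37.5, 8.0]
ee_rot: [0.725, 0.689, 0.001, 0.001]
ft_force: [0.5, 0.8, -0.1]
opening: 0.753
finger_force: 0.0
```

Call:
jog_arm(moves="0 0 0 0 0 0 4; 0 0 0 0 0 0 4; 0 0 0 0 0 0 4; 0 0 0 0 0 0 4; 0 0 0 0 0 0 4")

```text
time_s: 24.43
position: [461.5, 37.0, 7.1]
ee_rot: [0.725, 0.688, 0.0, 0.0]
ft_force: [-0.8, 0.6, 3.7]
opening: 0.551
finger_force: 24.8
```

Call:
jog_arm(moves="0 0 -1 0 0 0 4; 0 0 -2.5 0 0 0 4; 0 0 -3 0 0 0 4; 0 0 -3 0 0 0 4; 0 0 -1 0 0 0 4; 0 0 0 0 0 0 4; 0 0 0 0 0 0 4; 0 0 0 0 0 0 4")

```text
time_s: 25.1
position: [459.8, 37.2, 109.9]
ee_rot: [0.725, 0.688, -0.001, -0.001]
ft_force: [0.4, 0.3, -0.4]
opening: 0.554
finger_force: 24.8
```

Run:
```python
from h import *
a=np.radians(-2.7); R=np.array([[np.cos(a),-np.sin(a)],[np.sin(a),np.cos(a)]])
t=np.array([546.9,330.5])+R@[-28,-6]; print(t)
plan(*t,112,-2.7)
```

```text
[518.6484448  325.82564137]
pos [459.8  37.2 109.9] yaw -3.0 dyaw 0.3 j6 -0.04 j1 -0.09 n 9 j6end~ 0.61 totaltool [29.13  4.36 -0.22]
3.24 0.48 -0.02 -0.02 -0.0 -0.03
3.24 0.49 -0.02 -0.02 -0.0 -0.03
3.24 0.49 -0.02 -0.02 -0.0 -0.03
3.24 0.49 -0.02 -0.02 -0.0 -0.03
3.24 0.49 -0.02 -0.02 -0.0 -0.03
3.24 0.49 -0.02 -0.02 -0.0 -0.03
3.24 0.5 -0.02 -0.02 -0.0 -0.03
3.23 0.5 -0.02 -0.02 -0.0 -0.03
3.23 0.5 -0.02 -0.02 -0.0 -0.03
```

Call:
jog_arm(moves="3.2 0.5 0 0 0 0 4; 3.3 0.5 0 0 0 0 4; 3.2 0.5 0 0 0 0 4; 3.3 0.5 0 0 0 0 4; 3.2 0.5 0 0 0 0 4; 3.2 0.5 0 0 0 0 4; 3.3 0.5 0 0 0 0 4; 3.2 0.5 0 0 0 0 4")

```text
time_s: 25.77
position: [513.1, 294.7, 108.5]
ee_rot: [0.725, 0.688, -0.002, -0.001]
ft_force: [0.7, -0.5, -0.5]
opening: 0.547
finger_force: 24.8
```

Call:
jog_arm(moves="3.2 0.4 0 0 0 0 4; 0 0 1 0 0 0 4; 0 0 2 0 0 0 4; 0 0 1 0 0 0 4; 0 0 0 0 0 0 4; 0 0 0 0 0 0 4; 0 0 0 0 0 0 4; 0 0 0 0 0 0 4")

```text
time_s: 26.43
position: [521.1, 325.2, 72.5]
ee_rot: [0.726, 0.688, 0.001, 0.0]
ft_force: [0.3, 0.0, -0.1]
opening: 0.553
finger_force: 24.8
```

Call:
jog_arm(moves="0 0 2 0 0 0 4; 0 0 1.5 0 0 0 4; 0 0 1.2 0 0 0 4; 0 0 0.7 0 0 0 4; 0 0 0.3 0 0 0 4; 0 0 0 0 0 0 4; 0 0 0 0 0 0 4; 0 0 0 0 0 0 4")

```text
time_s: 27.1
position: [521.2, 325.8, 15.6]
ee_rot: [0.725, 0.688, 0.001, 0.0]
ft_force: [-0.1, 0.5, -0.6]
opening: 0.549
finger_force: 24.8
```

Call:
jog_arm(moves="0 0 0.2 0 0 0 4; 0 0 0 0 0 0 4; 0 0 0 0 0 0 5.2; 0 0 0 0 0 0 5.8; 0 0 0 0 0 0 6; 0 0 0 0 0 0 6; 0 0 -1 0 0 0 6; 0 0 -2 0 0 0 6")

```text
time_s: 27.77
position: [518.0, 324.3, 40.4]
ee_rot: [0.725, 0.688, -0.003, -0.001]
ft_force: [-0.3, -0.6, 1.0]
opening: 0.689
finger_force: 0.0
```

Call:
jog_arm(moves="0 0 -3 0 0 0 6; 0 0 -3 0 0 0 6; 0 0 -4 0 0 0 6; -3 0 -4 0 0 0 6; -4 0 -2 0 0 0 6; -4 0 0 0 0 0 6; -4 0 0 0 0 0 6; -4 0 0 0 0 0 6")

```text
time_s: 28.43
position: [510.7, 142.1, 196.2]
ee_rot: [0.725, 0.689, 0.001, 0.001]
ft_force: [0.5, 0.3, -0.1]
opening: 0.688
finger_force: 0.0
```

Call:
jog_arm(moves="-4 0 0 0 0 0 6; -4 0 0 0 0 0 6; -4 -2 0 0 0 0 6; -3 -3 0 0 0 0 6; 0 -2 0 0 0 0 6; 0 0 0 0 0 0 6; 0 0 0 0 0 0 6; 0 0 0 0 0 0 6")

```text
time_s: 29.1
position: [435.9, 0.5, 195.5]
ee_rot: [0.725, 0.688, 0.001, 0.001]
ft_force: [0.2, -0.2, -0.8]
opening: 0.69
finger_force: 0.0
```

Run:
```python
from h import *
im=manip.get_image('scene')[:,:,::-1]; t=snap('top','tf')[:,:,::-1]
a=cv2.resize(im[100:450,80:480],None,fx=1,fy=1); b=cv2.resize(t[190:365,120:520],None,fx=2,fy=2)[:, :800]
o=np.zeros((590,800,3),np.uint8); o[:350]=b; o[350:590,:274]=cv2.resize(a,(274,240)); o[350:590,280:640]=cv2.resize(im[120:240,300:480],(360,240)); cv2.imwrite('pics/fin.png',o)
print(manip.get_state()['position'])
```

```text
[435.96703473   0.81161845 195.04378975]
```

View pics/fin.png

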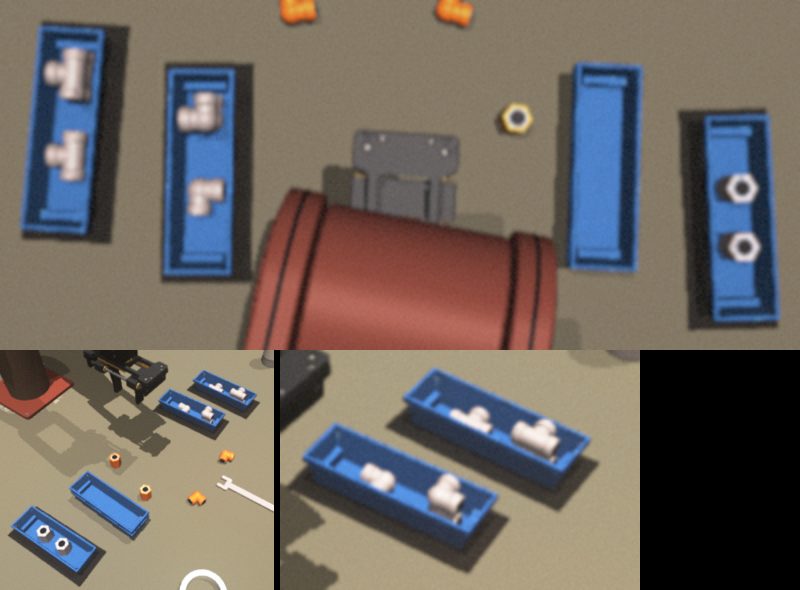

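The final picture shows the tee at (70,155), the elbow at (205,195) and both couplings (742,188 and 744,247) lying in their trays. The rest of the stack is undisturbed and the arm is clear, so I'll hand in the job.

```bash
python3 -c "
from plant import manip
print(manip.sign_off())"
```

```text
the job is handed in; nothing more can be done
None
```

The job is handed in at about 29 s with no verdict returned: the last picture shows the tray on the free mat with both couplings side by side, the elbow and tee in their trays, and the rest of the stack in place.

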